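Clamp the mounted lens and hold the dial gauge on its vertex

ROBOT

A 6-joint arm with a two-finger parallel gripper is mounted at the origin on a cart in front of the work surface, level with it; the furniture and walls round the work are solid. World frame = base frame: x ahead of the robot, y to its left, z up, the work surface at z = 0. Lengths are in m, angles in rad, forces in N, time in s.
With the tool pointing down it reaches from about 0.275 to 0.725 m from the base axis. Payload 5.6 kg.
Tool frame: the origin (TCP) lies at the very end of the fingers, on their centre line; the grasp point (between the pads) lies grip_depth behind it (grip_depth is the distance from the TCP to the grasp point, in m); z points along the fingers, x is the direction in which the jaws open and shut, and the axes are right-handed (so a half turn about z gives the same grasp; the last joint's range is limited). The gripper opens to 85 mm and grips with 20 to 120 N. Pads are 22 mm wide; open, the fingers measure 114 mm over their backs; the gripper's body (76 mm by 85 mm) begins 54 mm behind the grasp point. The pads swing forward as they close: fully open they stand 13 mm farther back than shut.
Start: joints at [0.285, 0.255, 0.108, 0, -1.424, -0.285], TCP at [0.55, 0, 0.231] pointing down, gripper open.
Joint ranges: [-2.95, 2.95], [-1.21, 1.97], [-1.09, 1.5], [-2.87, 1.71], [-2.94, -0.07], [-3.05, 3.05]. Speed limits (rad/s): [2.57, 2.57, 3.14, 3.14, 3.14, 3.14].

INTERFACE

Orientations are given as a unit quaternion [x, y, z, w].
In Python, from station import * gives the robot as it stands. The module is installed in compiled form; this text tells all that it offers.
- The arm moves only by the tool send_rows, never from a script. Its argument "motion" is a list of rows, each an object with "fingers": the opening in per cent of the stroke, from 0 (shut) to 100 (fully open); "delta_pos": the shift along the tool's x, y, z in cm, a list of three; "turn": the turn, a rotation vector about the tool's x, y, z in rad, a list of three. In form: [{"fingers": fingers, "delta_pos": [tx, ty, tz], "turn": [ax, ay, az]}, ...]. A call has 1 to 8 rows; each row shifts and turns the commanded pose from where the row before left it, along the tool's axes as they then stand; what a row does not reach is not made up. A row lasts 1/12 s, in which the tool goes at most 41.7 mm and 7.16 degrees, less where a joint would pass 70% of its speed; a pose out of reach is approached as far as the arm can. A call with a gripper value outside its range is refused whole. The fingers move at their own pace and stop on an object; the grip force is fixed at half the most. Time passes only in rows, so rows that do not move let the fingers close. It gives the time, the measured TCP pose, the force and the opening at its end, in the units of the state.
- sense(): the state, without advancing time (a new reading comes with each control period).
- snapshot(name): name is "scene" or "side" or "wrist"; returns the picture (384x512x3 uint8, red, green, blue); there is no depth.
- camera_info(name): a dict with "fovy" (degrees; the focal length in pixels is half the picture's height over the tangent of half this angle, whatever the lens; pixels are square), "cx", "cy" (the principal point, pixels), "world_from_camera" (4x4, takes a point from camera to world coordinates); the wrist camera has in their place "hand_eye" (4x4, takes a point from camera to tool coordinates, whose origin is the TCP and whose axes are the tool frame's). Camera axes: x right, y up, looking along -z (the intrinsics and any distortion apply to the point x, -y, -z); pixel columns grow to the right and rows downward; lengths in m; the calibration is good to about 2 mm. The wrist camera is an equidistant fisheye: a pixel r from the principal point sees the ray r / f radians off the axis. A picture is of the moment at which its call begins: read the wrist's pose just before it. camera_info takes no time and is no camera call.
- close_job(): hands the job in, once; it reports no verdict.
The state is a dict: "time": time; "joint_pos": joint angles; "qd": joint speeds; "joint_efforts": joint torques, N m; "position": TCP position; "tool_rot": TCP orientation; "ft_force": force on the tool from outside, world axes, zero at the start; "ft_torque": the same for the moment, N m; "gripper_width": finger opening in m.
Only numpy, scipy, OpenCV 4.12 (cv2) and the standard library are available. Lean on these libraries where they do the work, as an engineer would, in place of code of your own. Each camera call takes 0.05 s, during which the arm holds its last target. There are 200 camera calls.

TASK

Secure the mounted lens in its clamp by turning the orange wing knob clockwise (seen from above) until it clicks past its detent. Then lift the dial gauge out of its stand by the grip and hold it upright over the lens, its contact point inside the small red ring at the middle of the glass, pressed down gently so that the plunger is about half way in (the needle near six o'clock), never pushing hard on the glass. Finish while still holding the gauge there, with the knob left past its click and the loupe, spare lens and dropper bottle left alone.

Things in the scene. Friction and masses are not known exactly. Their poses are not given: they have to be found in the camera images.
- knob (a joint): turn of the clamp's wing knob, rad: grows clockwise from above; starts at 0 to 0.2 (open), stop at 1.35. A sprung ball rides over a lobe on the knob from 0.8 to 1.2, the click is at 1.0; about 0.08 N m gets it over. Let go before the click it springs back, after it it stays. An eccentric cam under the knob drives a sprung nylon-tipped jaw against the lens cell
- knob_grip (a point): on the knob's axis, 53 mm above the bench: the height to grip at. The wing is an orange bar 12 mm thick, 40 mm long along this point's y, 29 to 60 mm above the bench, a white line on its top; under it a black skirt of 38 mm diameter, up to 28 mm. This point turns with the knob (its yaw falls as the knob turns clockwise)
- clamp: lens clamp, fixed to the bench: black base 92 x 200 x 12 mm, origin under its middle, long side along its y. The knob's axis stands at y = -50 mm, the lens at y = +40 mm; jaw, pins and detent block stand no higher than 29 mm
- lens_cell: loose mounted lens lying in the clamp: black ring 60 mm in diameter and 14 mm high with a convex glass, origin at the centre of its underside (16 mm above the bench), z up
- lens_mark (a point): the lens vertex, top of the glass, 33 mm above the bench and 17 mm above the cell's underside, at the centre of an inked red ring of 8 mm diameter
- gauge: dial gauge, 170 g, upright in its stand; origin at the underside of its steel collar, 50 mm above the bench, z up along the plunger. Below: 8 mm stem to 24 mm under the origin, plunger to 42 mm. Above: round dial, 52 mm across, 19 mm thick along x, facing -x, from 6 to 58 mm over the origin; then the grip, 16 mm thick along x, 26 mm wide along y, from 62 to 116 mm
- gauge_grip (a point): middle of the gauge's grey ribbed grip, 88 mm above the gauge's origin: hold here across the 16 mm (its x axis)
- gauge_tip (a point): the contact point at the lower end of the plunger (ball of 5 mm diameter), 42 mm below the gauge's origin when the plunger is fully out; moves with the plunger
- plunger (a joint): how far the gauge's plunger is pushed in, m: 0 fully out, 0.010 fully in. Spring: 1 N at the start, 0.25 N more per mm (2.25 N half way). The red needle goes round once in 10 mm: twelve o'clock at 0, six o'clock at 5 mm
- gauge_stand: gauge stand, fixed: aluminium block 64 x 64 x 50 mm on a black foot 88 x 88 x 6 mm, with an upright through hole of 14 mm in the middle in which the stem hangs; origin under its middle
- loupe: bystander: black loupe, 33 mm diameter, 32 mm high, loose
- spare_cell: bystander: small black lens cell, 33 mm diameter, 18 mm high, loose
- dropper_bottle: bystander: small amber dropper bottle, 34 mm diameter, 102 mm high, loose
- nest (a point): centre of the lens seat on the clamp, 16 mm above the bench: the cell's origin lies here
- pad: white nylon tip of the jaw, 12 mm diameter, 23 mm above the bench, on the knob's side of the lens; about 1 mm clear of the cell when the knob is open, presses it against two pins with 7 to 9 N when the knob is past its click

How it is judged:
On the way, in this order (a step that is already met when the one before it is completed fails the run):
1. the knob is turned clockwise past its click and the jaw presses on the lens cell (value of joint knob above 1.1 rad and contact force between pad and lens_cell above 2 N), for 0.2 s.
2. the gauge is lifted clear of its stand in the fingers (height (world z) of gauge above 0.095 m and contact force between the fingers and gauge above 1 N and contact force between gauge and gauge_stand below 0.05 N), for 0.1 s.
At the end, for the whole second after the job is handed in: Knob over 1.1 rad, jaw on the cell, cell within 3 mm of its seat's centre; gauge held still in the fingers, touching only the lens, within 4 degrees of upright, contact point within 4 mm of the red ring's centre, plunger 2.5 to 7.5 mm in, pressing with 0.8 to 5 N (all of step 1 and horizontal distance between lens_cell and nest below 0.003 m and horizontal distance between gauge_tip and lens_mark below 0.004 m and angle between gauge's own z axis and vertical below 0.07 rad and value of joint plunger between 0.0025 and 0.0075 m and contact force between gauge and lens_cell between 0.8 and 5 N and contact force between the fingers and gauge above 1 N and contact force between gauge and clamp below 0.05 N and linear speed of gauge below 0.02 m/s); the arm keeps its last pose, push and grip.
It fails at once if the glass or its cell is pressed hard with the gauge (over 10 N) (contact force between gauge and lens_cell above 10 N).
It fails at once if the gauge touches the lens before it is clamped (contact force between gauge and lens_cell above 0.2 N and value of joint knob below 1 rad).
It fails at once if a bystander is disturbed (distance of any of loupe, spare_cell, dropper_bottle from where it was at the start of the episode above 0.03 m).
It also fails if it takes over 48 s, if anything falls off the work surface, if the arm or the gripper's body presses on something with over 40 N, if the wrist force passes 120 N, or if a joint passes its speed limit or range.

## Working session

There is one attempt and no reset: what is moved stays moved. The work goes in short steps, Python scripts to look and compute and a tool call to move; the robot and the scene stay as the last step left them, time stands still between calls to the robot, and variables do not carry over. Pictures are saved under pics/ and viewed, about 8 in all and at most 12, crops included, and the job is handed in when it is done.

Besides the shell and the picture viewer there is one more tool, called after "Call:" by a JSON object that holds its "fn" and its "kwargs". send_rows: Moves the arm, as the interface text tells. Its arguments: {"type":"object","properties":{"motion":{"type":"array"}},"required":["motion"]}

```bash
mkdir -p pics
python3 - <<'E'
from station import *
import cv2,numpy as np
s=sense(); print({k:np.round(v,4).tolist() for k,v in s.items()})
for n in ["scene","side","wrist"]:
    im=snapshot(n); cv2.imwrite(f"pics/{n}0.png",im[:,:,::-1]); c=camera_info(n); print(n,{k:np.round(v,4).tolist() for k,v in c.items()})
a=cv2.imread("pics/scene0.png");b=cv2.imread("pics/side0.png")
cv2.imwrite("pics/a1.png",cv2.resize(a,(800,600),interpolation=cv2.INTER_CUBIC));cv2.imwrite("pics/b1.png",cv2.resize(b,(800,600),interpolation=cv2.INTER_CUBIC))
cv2.imwrite("pics/w1.png",cv2.resize(cv2.imread("pics/wrist0.png"),(800,600),interpolation=cv2.INTER_CUBIC))
E
```

```text
{'time': 0.0, 'joint_pos': [0.2846, 0.2558, 0.107, -0.0005, -1.4239, -0.2846], 'qd': [-0.0012, 0.0001, 0.0024, -0.0002, 0.0016, -0.0005], 'joint_efforts': [-0.0004, -38.6632, 23.7934, 5.3647, -0.0063, -0.0], 'position': [0.5495, 0.0001, 0.2304], 'tool_rot': [0.0, 1.0, -0.0, -0.001], 'ft_force': [-0.1762, -0.2785, -0.6235], 'ft_torque': [-0.0067, 0.0312, -0.014], 'gripper_width': 0.0854}
scene {'fovy': 57.3515, 'cx': 253.1348, 'cy': 189.8583, 'world_from_camera': [[0.4873, 0.4649, -0.7392, -0.2509], [-0.8732, 0.2568, -0.4141, -0.4601], [-0.0027, 0.8473, 0.5311, 0.6542], [0.0, 0.0, 0.0, 1.0]]}
side {'fovy': 56.6939, 'cx': 258.7609, 'cy': 194.3249, 'world_from_camera': [[-0.9951, 0.066, -0.073, 0.4157], [-0.0976, -0.5699, 0.8159, 0.7527], [0.0122, 0.8191, 0.5736, 0.675], [0.0, 0.0, 0.0, 1.0]]}
wrist {'fovy': 65.7065, 'cx': 254.9534, 'cy': 186.1242, 'hand_eye': [[1.0, 0.0002, -0.0004, 0.0003], [0.0, -0.9492, -0.3146, -0.0806], [-0.0005, 0.3146, -0.9492, -0.1429], [0.0, 0.0, 0.0, 1.0]]}
```

View pics/a1.png

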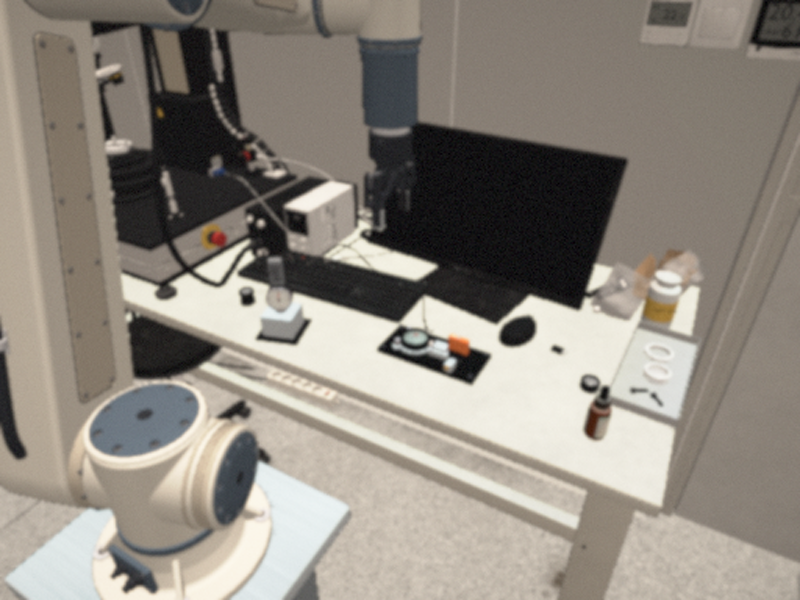

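View pics/b1.png

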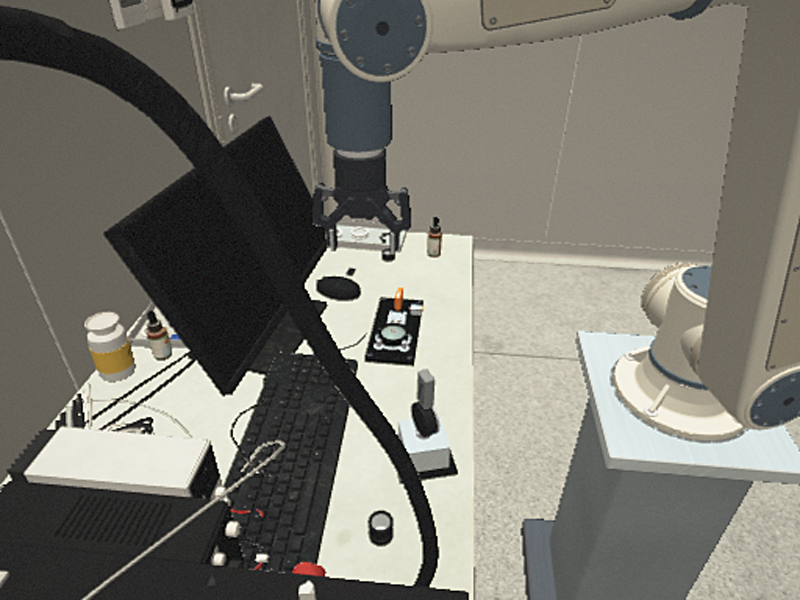

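View pics/w1.png

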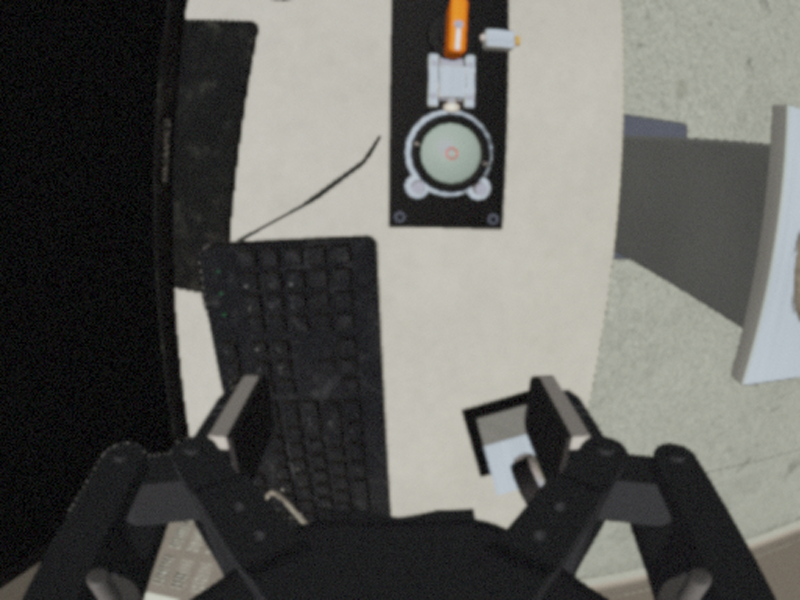

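The wrist view shows the lens ring at (452,153), the orange wing at about (456,28) and the clamp's near edge corners at (390,226) and (501,228). The gauge stand is partly hidden by a finger near (515,470). The side view shows the gauge grip at about (426,388). The scene view shows the grip at (277,270).

```bash
cat > h.py <<'E'
from station import *
import cv2,numpy as np
from scipy.spatial.transform import Rotation as R
def ray(n,u,v,s=None):
    """pixel in 512x384 -> origin, direction (world)"""
    c=camera_info(n); f=192/np.tan(np.radians(c["fovy"]/2)); x=(u-c["cx"]); y=(v-c["cy"])
    if n=="wrist":
        s=s or sense(); r=np.hypot(x,y); t=r/f; d=np.array([np.sin(t)*x/max(r,1e-9),-np.sin(t)*y/max(r,1e-9),-np.cos(t)])
        T=np.eye(4);T[:3,:3]=R.from_quat(s["tool_rot"]).as_matrix();T[:3,3]=s["position"];T=T@np.array(c["hand_eye"])
    else: d=np.array([x/f,-y/f,-1]);T=np.array(c["world_from_camera"])
    return T[:3,3],T[:3,:3]@d
def atz(n,u,v,z,s=None):
    o,d=ray(n,u,v,s); return o+d*(z-o[2])/d[2]
def tri(*rs):
    A=0;b=0
    for o,d in rs:
        d=d/np.linalg.norm(d);P=np.eye(3)-np.outer(d,d);A=A+P;b=b+P@o
    return np.linalg.solve(A,b)
E
python3 - <<'E'
from h import *
k=.64
p=lambda n,u,v,z:print(n,u,v,np.round(atz(n,u*k,v*k,z),4))
p("wrist",452,153,.033)
p("wrist",457,5,.06);p("wrist",455,55,.045)
p("wrist",390,226,.012);p("wrist",501,228,.012);p("wrist",390,2,.012);p("wrist",508,2,.012)
p("scene",414,339,.033);p("side",394,332,.033)
p("scene",459,339,.06);p("side",399,290,.06)
for z in(.192,.166): p("scene",276,260,z);p("side",427,372,z)
print(tri(ray("scene",277*k,270*k),ray("side",426*k,390*k)))
for q in((258,335),(295,343),(309,320)):p("scene",*q,.006)
p("side",456,474,.006)
for im,n,(x,y) in(("scene",'s',(150,140)),("side",'d',(210,170))):
    a=cv2.imread(f"pics/{im}0.png")[y:y+150,x:x+200]; cv2.imwrite(f"pics/c{n}.png",cv2.resize(a,None,fx=4,fy=4,interpolation=cv2.INTER_CUBIC))
a=cv2.imread("pics/cs.png");b=cv2.imread("pics/cd.png");cv2.imwrite("pics/cc.png",np.hstack([a[:,:400],b[:,-480:-80]]))
E
```

```text
wrist 452 153 [ 0.51  -0.073  0.033]
wrist 457 5 [ 0.5099 -0.1769  0.06  ]
wrist 455 55 [ 0.5097 -0.1437  0.045 ]
wrist 390 226 [ 0.5555 -0.0146  0.012 ]
wrist 501 228 [ 0.4665 -0.0138  0.012 ]
wrist 390 2 [ 0.5553 -0.1931  0.012 ]
wrist 508 2 [ 0.4636 -0.1974  0.012 ]
scene 414 339 [ 0.4984 -0.0802  0.033 ]
side 394 332 [ 0.5076 -0.0661  0.033 ]
scene 459 339 [ 0.5053 -0.1681  0.06  ]
side 399 290 [ 0.5092 -0.1683  0.06  ]
scene 276 260 [0.3967 0.1461 0.192 ]
side 427 372 [0.4331 0.2151 0.192 ]
scene 276 260 [0.4331 0.1802 0.166 ]
side 427 372 [0.4341 0.1862 0.166 ]
[0.43679433 0.18852896 0.13784541]
scene 258 335 [0.3916 0.2161 0.006 ]
scene 295 343 [0.4062 0.1346 0.006 ]
scene 309 320 [0.4839 0.1586 0.006 ]
side 456 474 [0.3834 0.2242 0.006 ]
```

View pics/cc.png

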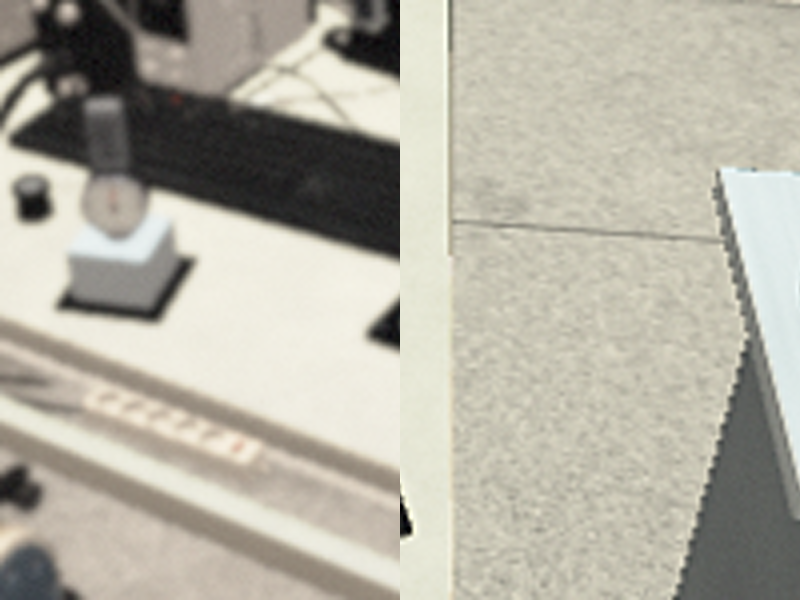

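Call:
{"fn": "send_rows", "kwargs": {"motion": [{"fingers": 100, "delta_pos": [0.8, -3.2, 0.5], "turn": [0, 0, 0]}, {"fingers": 100, "delta_pos": [0.8, -3.2, 1], "turn": [0, 0, 0]}, {"fingers": 100, "delta_pos": [0.8, -3.3, 1], "turn": [0, 0, 0]}, {"fingers": 100, "delta_pos": [0.8, -3.3, 1], "turn": [0, 0, 0]}, {"fingers": 100, "delta_pos": [0.8, -3.3, 1], "turn": [0, 0, 0]}, {"fingers": 100, "delta_pos": [0, 0, 0.5], "turn": [0, 0, 0]}, {"fingers": 60, "delta_pos": [0, 0, 0], "turn": [0, 0, 0]}, {"fingers": 60, "delta_pos": [0, 0, 0], "turn": [0, 0, 0]}]}}

```text
time: 0.82
position: [0.5098, -0.1629, 0.181]
tool_rot: [0.0, 1.0, 0.0, -0.0]
ft_force: [0.8, -0.1, 0.6]
gripper_width: 0.064
```

Run:
```python
from h import *
try: print(grip_depth)
except Exception as e: print(e)
s=sense();print(s["time"],s["position"],s["tool_rot"],s["gripper_width"],s["ft_force"])
im=snapshot("wrist")[:,:,::-1];cv2.imwrite("pics/w2.png",im);cv2.imwrite("pics/w2b.png",cv2.resize(im,(800,600),interpolation=cv2.INTER_CUBIC))
```

```text
0.0187
0.8167 [ 0.50984719 -0.16291949  0.1810457 ] [ 3.01452960e-04  9.99999883e-01  7.33135711e-05 -3.72213467e-04] 0.06396062495762367 [ 0.79652639 -0.12022346  0.5946047 ]
```

View pics/w2b.png

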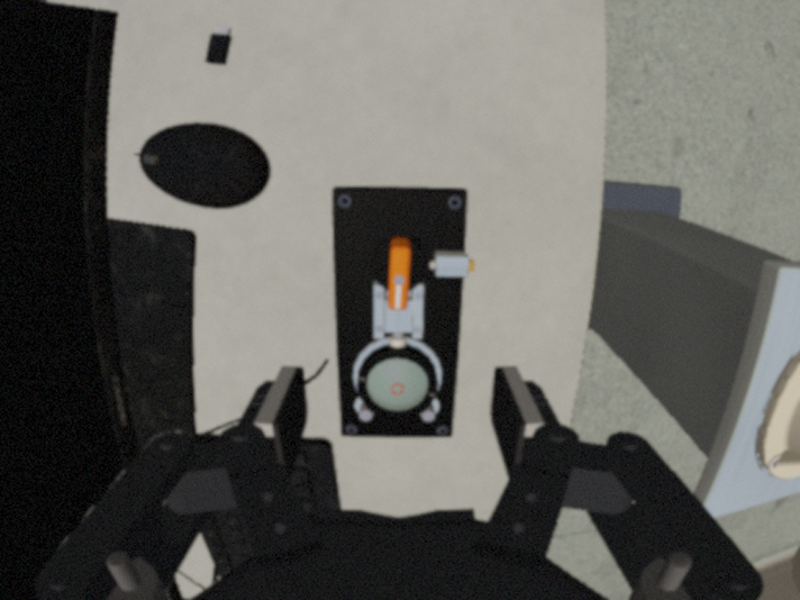

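The wrist view shows the clamp corners at (333,188), (466,190), (343,435) and (451,435). The lens ring is at (397,389), and the wing runs from (400,240) to (398,308).

Run:
```python
from h import *
k=.64
p=lambda u,v,z:print(u,v,np.round(atz("wrist",u*k,v*k,z),4))
for q in((333,188),(466,190),(343,435),(451,435)):p(*q,.012)
p(397,389,.033)
p(400,238,.06);p(398,308,.06)
im=cv2.imread("pics/w2.png");b,g,r=[im[:,:,i].astype(int) for i in range(3)]
m=((r>150)&(r-b>80)&(g<150)).astype(np.uint8);m[:,300:]=0
n,l,st,c=cv2.connectedComponentsWithStats(m);i=1+st[1:,4].argmax();m=(l==i)
v,u=np.nonzero(m);print(st[i],c[i])
for row in range(v.min(),v.max()+1,4):
    uu=u[v==row];print(row,uu.min(),uu.max(),np.round(atz("wrist",uu.mean()+.0,row,.06)[:2],4))
cv2.imwrite("pics/k.png",cv2.resize(im[110:290,190:330],None,fx=4,fy=3.3,interpolation=cv2.INTER_CUBIC)[:600])
```

```text
333 188 [ 0.554  -0.2125  0.012 ]
466 190 [ 0.4643 -0.2112  0.012 ]
343 435 [ 0.5554 -0.0144  0.012 ]
451 435 [ 0.4665 -0.0145  0.012 ]
397 389 [ 0.5109 -0.0718  0.033 ]
400 238 [ 0.509  -0.1877  0.06  ]
398 308 [ 0.5101 -0.1444  0.06  ]
[249 157  13  41 369] [254.88346883 174.3604336 ]
157 252 256 [ 0.5108 -0.1833]
161 250 261 [ 0.5094 -0.1796]
165 250 261 [ 0.5094 -0.1758]
169 250 261 [ 0.5094 -0.172 ]
173 249 261 [ 0.5099 -0.1682]
177 249 260 [ 0.5107 -0.1643]
181 249 260 [ 0.5107 -0.1604]
185 249 260 [ 0.5104 -0.1565]
189 249 260 [ 0.5104 -0.1526]
193 249 259 [ 0.5111 -0.1486]
197 251 257 [ 0.5108 -0.1445]
```

View pics/k.png

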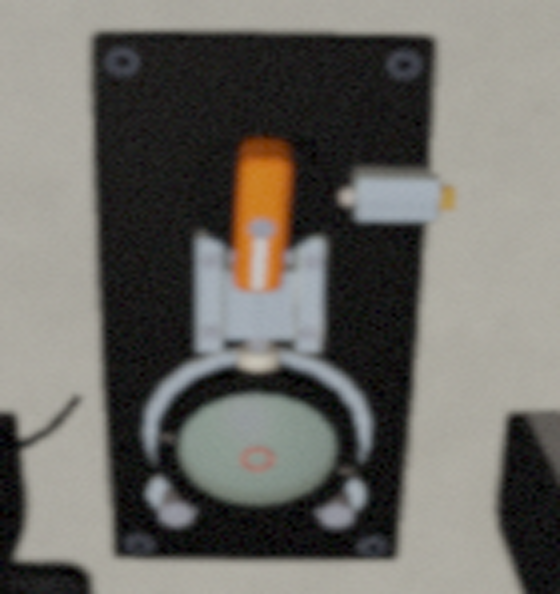

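Call:
{"fn": "send_rows", "kwargs": {"motion": [{"fingers": 60, "delta_pos": [0, -0.05, 3.5], "turn": [0, 0, 0.05]}, {"fingers": 60, "delta_pos": [0, 0, 3.5], "turn": [0, 0, 0]}, {"fingers": 60, "delta_pos": [0, 0, 3.5], "turn": [0, 0, 0]}, {"fingers": 60, "delta_pos": [0, 0, 2.5], "turn": [0, 0, 0]}, {"fingers": 60, "delta_pos": [0, 0, 1.6], "turn": [0, 0, 0]}, {"fingers": 30, "delta_pos": [0, 0, 0], "turn": [0, 0, 0]}, {"fingers": 0, "delta_pos": [0, 0, 0], "turn": [0, 0, 0]}, {"fingers": 0, "delta_pos": [0, 0, 0], "turn": [0, 0, 0]}]}}

```text
time: 1.53
position: [0.5117, -0.1631, 0.037]
tool_rot: [0.024, 1.0, -0.0, 0.001]
ft_force: [0.1, -0.3, 0.1]
gripper_width: 0.0153
```

Call:
{"fn": "send_rows", "kwargs": {"motion": [{"fingers": 0, "delta_pos": [0, 0, 0], "turn": [0, 0, 0]}, {"fingers": 0, "delta_pos": [0, 0, 0], "turn": [0, 0, 0]}, {"fingers": 0, "delta_pos": [0, 0, 0], "turn": [0, 0, 0]}]}}

```text
time: 1.78
position: [0.51, -0.1631, 0.0371]
tool_rot: [0.025, 1.0, 0.0, 0.0]
ft_force: [-5.5, 2.4, 5.9]
gripper_width: 0.0109
```

Call:
{"fn": "send_rows", "kwargs": {"motion": [{"fingers": 0, "delta_pos": [0, 0, 0], "turn": [0, 0, 0.12]}, {"fingers": 0, "delta_pos": [0, 0, 0], "turn": [0, 0, 0.12]}, {"fingers": 0, "delta_pos": [0, 0, 0], "turn": [0, 0, 0.12]}, {"fingers": 0, "delta_pos": [0, 0, 0], "turn": [0, 0, 0.12]}, {"fingers": 0, "delta_pos": [0, 0, 0], "turn": [0, 0, 0.12]}, {"fingers": 0, "delta_pos": [0, 0, 0], "turn": [0, 0, 0.12]}]}}

```text
time: 2.28
position: [0.5102, -0.1633, 0.0372]
tool_rot: [0.378, 0.926, 0.0, 0.001]
ft_force: [-4.0, 0.7, 3.8]
gripper_width: 0.0105
```

Run:
```python
from h import *
s=sense();print({k:np.round(v,3).tolist() for k,v in s.items()}, R.from_quat(s["tool_rot"]).as_matrix().round(3))
```

```text
{'time': 2.283, 'joint_pos': [-0.017, 0.368, -0.257, 0.0, -0.944, -0.758], 'qd': [-0.0, -0.001, 0.0, 0.003, 0.001, -1.428], 'joint_efforts': [-0.253, -38.708, 20.23, 4.478, 1.391, 1.811], 'position': [0.51, -0.163, 0.037], 'tool_rot': [0.378, 0.926, 0.0, 0.001], 'ft_force': [-4.012, 0.653, 3.843], 'ft_torque': [0.528, 1.478, 0.066], 'gripper_width': 0.011} [[-0.714  0.7    0.001]
 [ 0.7    0.714 -0.   ]
 [-0.001  0.001 -1.   ]]
```

Call:
{"fn": "send_rows", "kwargs": {"motion": [{"fingers": 0, "delta_pos": [0, 0, 0], "turn": [0, 0, 0.12]}, {"fingers": 0, "delta_pos": [0, 0, 0], "turn": [0, 0, 0.12]}, {"fingers": 0, "delta_pos": [0, 0, 0], "turn": [0, 0, 0.12]}, {"fingers": 0, "delta_pos": [0, 0, 0], "turn": [0, 0, 0.12]}, {"fingers": 0, "delta_pos": [0, 0, 0], "turn": [0, 0, 0.04]}, {"fingers": 0, "delta_pos": [0, 0, 0], "turn": [0, 0, 0]}, {"fingers": 0, "delta_pos": [0, 0, 0], "turn": [0, 0, 0]}, {"fingers": 0, "delta_pos": [0, 0, 0], "turn": [0, 0, 0]}]}}

```text
time: 2.95
position: [0.5104, -0.1636, 0.0372]
tool_rot: [0.6, 0.8, 0.0, 0.001]
ft_force: [-3.6, -0.1, 6.2]
gripper_width: 0.0111
```

Call:
{"fn": "send_rows", "kwargs": {"motion": [{"fingers": 60, "delta_pos": [0, 0, 0], "turn": [0, 0, 0]}, {"fingers": 60, "delta_pos": [0, 0, 0], "turn": [0, 0, 0]}, {"fingers": 60, "delta_pos": [0, 0, 0], "turn": [0, 0, 0]}, {"fingers": 60, "delta_pos": [0, 0, 0], "turn": [0, 0, 0]}, {"fingers": 60, "delta_pos": [0, 0, -3], "turn": [0, 0, 0]}, {"fingers": 60, "delta_pos": [0, 0, -4], "turn": [0, 0, 0]}, {"fingers": 60, "delta_pos": [0, 0, -4], "turn": [0, 0, 0]}, {"fingers": 60, "delta_pos": [0, 0, -4], "turn": [0, 0, 0]}]}}

```text
time: 3.62
position: [0.5097, -0.1635, 0.1872]
tool_rot: [0.601, 0.799, -0.0, 0.0]
ft_force: [2.0, 0.2, -0.3]
gripper_width: 0.0513
```

Run:
```python
from h import *
s=sense();print({k:np.round(v,3).tolist() for k,v in s.items()})
im=snapshot("wrist")[:,:,::-1];cv2.imwrite("pics/w3.png",im);cv2.imwrite("pics/w3b.png",cv2.resize(im,(800,600),interpolation=cv2.INTER_CUBIC))
```

```text
{'time': 3.617, 'joint_pos': [-0.018, 0.244, -0.02, 0.0, -1.308, -1.272], 'qd': [0.002, -0.28, 0.892, -0.0, -1.159, 0.001], 'joint_efforts': [-0.375, -37.033, 20.645, 5.13, 1.332, -0.0], 'position': [0.51, -0.164, 0.187], 'tool_rot': [0.601, 0.799, -0.0, 0.0], 'ft_force': [1.978, 0.191, -0.299], 'ft_torque': [-0.052, -0.209, 0.02], 'gripper_width': 0.051}
```

View pics/w3b.png

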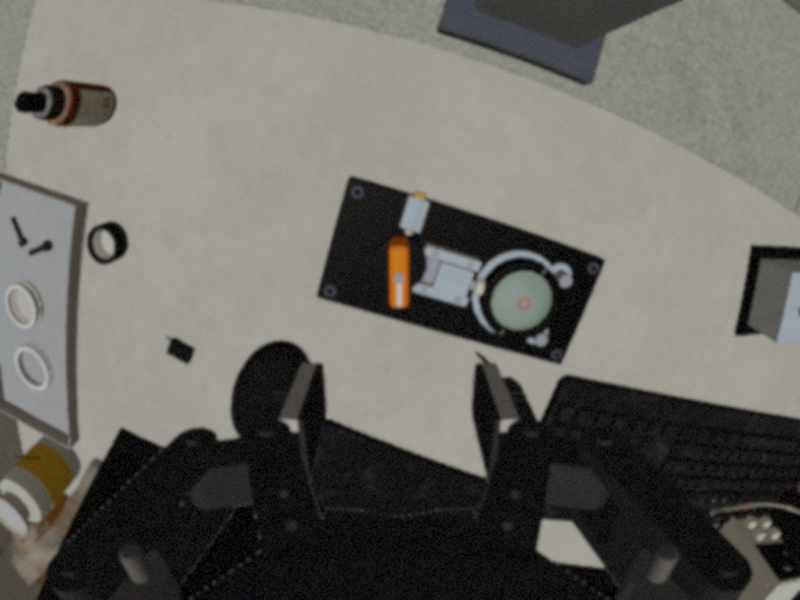

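The knob stayed turned: the wing, from (399,240) to (400,305), is still lined up with the tool, so it is past the click. The lens ring is at (523,302). Next is the gauge, and I'll check the black cable near it first.

Run:
```python
from h import *
k=.64
print(atz("wrist",523*k,302*k,.033))
# cable: side curve points vs scene curve points, min ray gap
S=[(200,128),(260,215),(300,300),(340,360),(385,425),(415,480),(432,530)]
C=[(155,150),(165,225),(185,262),(200,277),(215,284),(230,278),(245,258),(252,240)]
def gap(a,b):
    n=np.cross(a[1],b[1]);n/=np.linalg.norm(n);return abs((b[0]-a[0])@n)
for q in S:
    best=sorted((gap(ray("side",q[0]*k,q[1]*k),ray("scene",c[0]*k,c[1]*k)),c) for c in C)[:2]
    for g,c in best: print(q,c,round(g,3),tri(ray("side",q[0]*k,q[1]*k),ray("scene",c[0]*k,c[1]*k)).round(3))
```

```text
[ 0.51870722 -0.07181292  0.033     ]
(200, 128) (155, 150) 0.271 [0.501 0.446 0.452]
(200, 128) (252, 240) 0.384 [0.552 0.244 0.346]
(260, 215) (155, 150) 0.207 [0.488 0.425 0.419]
(260, 215) (252, 240) 0.282 [0.536 0.228 0.293]
(300, 300) (155, 150) 0.141 [0.479 0.43  0.384]
(300, 300) (252, 240) 0.18 [0.526 0.242 0.235]
(340, 360) (155, 150) 0.085 [0.465 0.438 0.36 ]
(340, 360) (252, 240) 0.093 [0.506 0.257 0.197]
(385, 425) (252, 240) 0.002 [0.48  0.283 0.162]
(385, 425) (155, 150) 0.023 [0.448 0.454 0.338]
(415, 480) (230, 278) 0.008 [0.436 0.31  0.092]
(415, 480) (155, 150) 0.022 [0.439 0.476 0.324]
(432, 530) (200, 277) 0.005 [0.412 0.373 0.088]
(432, 530) (165, 225) 0.007 [0.411 0.44  0.191]
```

Call:
{"fn": "send_rows", "kwargs": {"motion": [{"fingers": 60, "delta_pos": [0, 0, -1], "turn": [0, 0, -0.122]}, {"fingers": 60, "delta_pos": [0, 0, -1], "turn": [0, 0, -0.122]}, {"fingers": 60, "delta_pos": [0, 0, -1], "turn": [0, 0, -0.122]}, {"fingers": 60, "delta_pos": [0, 0, -1], "turn": [0, 0, -0.122]}, {"fingers": 60, "delta_pos": [0, 0, -1], "turn": [0, 0, -0.122]}, {"fingers": 60, "delta_pos": [0, 0, -1], "turn": [0, 0, -0.122]}, {"fingers": 60, "delta_pos": [0, 0, -1], "turn": [0, 0, -0.122]}, {"fingers": 60, "delta_pos": [0, 0, 0], "turn": [0, 0, -0.122]}]}}

```text
time: 4.33
position: [0.511, -0.1638, 0.2575]
tool_rot: [0.153, 0.988, -0.0, 0.002]
ft_force: [0.4, 0.2, -0.1]
gripper_width: 0.0512
```

Call:
{"fn": "send_rows", "kwargs": {"motion": [{"fingers": 60, "delta_pos": [0, 0, 0], "turn": [0, 0, -0.122]}, {"fingers": 60, "delta_pos": [0, 0, 0], "turn": [0, 0, -0.122]}, {"fingers": 60, "delta_pos": [0, 0, 0], "turn": [0, 0, -0.122]}, {"fingers": 60, "delta_pos": [0, 0, 0], "turn": [0, 0, -0.122]}, {"fingers": 60, "delta_pos": [0, 0, 0], "turn": [0, 0, 0]}]}}

```text
time: 4.75
position: [0.5102, -0.1634, 0.2552]
tool_rot: [-0.089, 0.996, 0.0, 0.0]
ft_force: [-0.7, -0.1, 0.3]
gripper_width: 0.051
```

Run:
```python
from h import *
s=sense();print(s["time"],s["position"],s["tool_rot"])
M=R.from_quat(s["tool_rot"]).as_matrix();print(M.round(3)); print("to grip cm",100*M.T@(np.array([.437,.187,.26])-s["position"]))
print("to intermediate y=.09",100*M.T@(np.array([.437,.1,.26])-s["position"]))
```

```text
4.75 [ 0.51015153 -0.16343393  0.2552094 ] [-8.91971628e-02  9.96013983e-01  1.89878001e-05  1.11339833e-04]
[[-0.984 -0.178  0.   ]
 [-0.178  0.984  0.   ]
 [-0.     0.    -1.   ]]
to grip cm [ 0.97202105 35.78556226 -0.47863601]
to intermediate y=.09 [ 2.51786522 27.223999   -0.47913788]
```

Call:
{"fn": "send_rows", "kwargs": {"motion": [{"fingers": 60, "delta_pos": [0.1, 3.8, 0], "turn": [0, 0, 0]}, {"fingers": 60, "delta_pos": [0.1, 3.8, 0], "turn": [0, 0, 0]}, {"fingers": 60, "delta_pos": [0.1, 3.8, 0], "turn": [0, 0, 0]}, {"fingers": 60, "delta_pos": [0.1, 3.8, 0], "turn": [0, 0, 0]}, {"fingers": 60, "delta_pos": [0.1, 3.8, 0], "turn": [0, 0, 0]}, {"fingers": 60, "delta_pos": [0.2, 3.8, -0.5], "turn": [0, 0, 0]}, {"fingers": 60, "delta_pos": [0.2, 3.8, 0], "turn": [0, 0, 0]}, {"fingers": 60, "delta_pos": [0.1, 2.8, 0], "turn": [0, 0, 0]}]}}

```text
time: 5.42
position: [0.4485, 0.1269, 0.2607]
tool_rot: [-0.085, 0.996, 0.001, 0.001]
ft_force: [0.9, 0.4, -0.0]
gripper_width: 0.051
```

Call:
{"fn": "send_rows", "kwargs": {"motion": [{"fingers": 60, "delta_pos": [0, 0, 0], "turn": [0, 0, 0]}, {"fingers": 60, "delta_pos": [0, 0, 0], "turn": [0, 0, 0]}]}}

```text
time: 5.58
position: [0.449, 0.1257, 0.2603]
tool_rot: [-0.087, 0.996, 0.0, 0.0]
ft_force: [-0.6, -0.5, -0.2]
gripper_width: 0.0513
```

Run:
```python
from h import *
s=sense();print({k:np.round(v,4).tolist() for k,v in s.items()})
im=snapshot("wrist")[:,:,::-1];cv2.imwrite("pics/w4.png",im);cv2.imwrite("pics/w4b.png",cv2.resize(im,(800,600),interpolation=cv2.INTER_CUBIC))
```

```text
{'time': 5.5833, 'joint_pos': [0.6105, 0.0799, -0.0322, -0.0001, -1.4585, -0.4368], 'qd': [-0.0436, -0.0009, -0.0016, 0.0066, -0.0041, 0.0269], 'joint_efforts': [1.1151, -28.504, 23.9553, 5.2832, 0.0479, -0.1692], 'position': [0.449, 0.1257, 0.2603], 'tool_rot': [-0.0868, 0.9962, 0.0001, 0.0001], 'ft_force': [-0.633, -0.502, -0.1519], 'ft_torque': [-0.0527, -0.1113, 0.0032], 'gripper_width': 0.0513}
```

View pics/w4b.png

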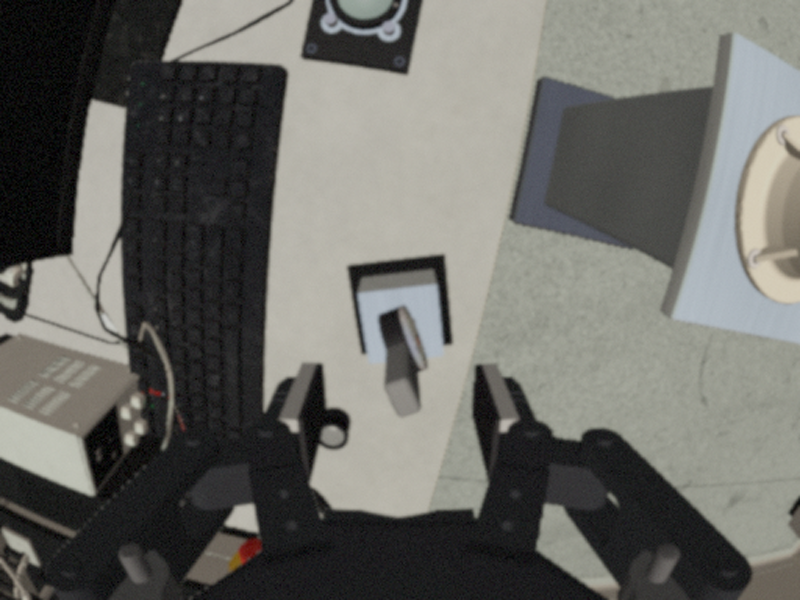

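The stand is seen with its foot corners at (349,267), (444,256) and (451,343). The grip's top face is around (403,400). I'll zoom in for the gauge's yaw.

Run:
```python
import cv2
im=cv2.imread("pics/w4.png");c=im[155:275,210:310]
cv2.imwrite("pics/g.png",cv2.resize(c,None,fx=5,fy=5,interpolation=cv2.INTER_CUBIC))
```

```text
(no output)
```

View pics/g.png

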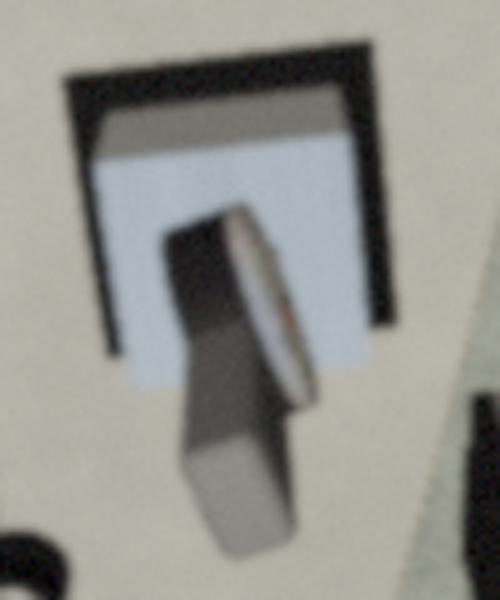

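Run:
```python
from h import *
s=sense()
P=lambda L,z:np.array([atz("wrist",210+u/5-.5,155+v/5-.5,z)[:2] for u,v in L])
f=P([(183,460),(250,432),(297,535),(237,560)],.166)
st=P([(95,158),(350,130),(370,362),(130,388)],.05);ft=P([(66,78),(371,42),(396,325)],.006)
print(f.round(4),f.mean(0)); print("edges",[np.linalg.norm(f[i]-f[i-1]).round(4) for i in range(4)])
for a,b in((0,3),(1,2),(0,1),(3,2)): d=f[b]-f[a];print("ang",np.degrees(np.arctan2(d[1],d[0])))
print(st.round(4),st.mean(0),(ft[0]+ft[2])/2)
for a,b in((0,3),(1,2),(0,1)): d=st[b]-st[a];print("ang",np.degrees(np.arctan2(d[1],d[0])))
d=P([(240,208),(310,400)],.082);print("dial",d); d=d[1]-d[0];print(np.degrees(np.arctan2(d[1],d[0])))
M=R.from_quat(s["tool_rot"]).as_matrix();print(np.degrees(np.arctan2(M[1,0],M[0,0])))
print(s["position"])
```

```text
[[0.4472 0.1815]
 [0.4362 0.1736]
 [0.4234 0.1941]
 [0.4336 0.2016]] [0.43508324 0.18773096]
edges [np.float64(0.0243), np.float64(0.0136), np.float64(0.0241), np.float64(0.0126)]
ang 124.0995284406519
ang 121.79611564831481
ang -144.31357337073695
ang -143.4521717232893
[[0.4753 0.1664]
 [0.4137 0.1481]
 [0.3956 0.2102]
 [0.457  0.2287]] [0.43538205 0.18834906] [0.43517058 0.18859846]
ang 106.33321716956507
ang 106.29286804904427
ang -163.52371862185797
dial [[0.43943106 0.16164968]
 [0.41392977 0.20780476]]
118.92123608670288
-170.09575259227853
[0.4491933  0.12474799 0.26031052]
```

Call:
{"fn": "send_rows", "kwargs": {"motion": [{"fingers": 60, "delta_pos": [0.1, 3.2, 0], "turn": [0, 0, 0]}, {"fingers": 60, "delta_pos": [0.2, 3.3, 0], "turn": [0, 0, 0]}, {"fingers": 60, "delta_pos": [0, 0, 0], "turn": [0, 0, -0.1]}, {"fingers": 60, "delta_pos": [0, 0, 0], "turn": [0, 0, -0.1]}, {"fingers": 60, "delta_pos": [0, 0, 0], "turn": [0, 0, -0.1]}, {"fingers": 60, "delta_pos": [0, 0, 0], "turn": [0, 0, -0.09]}, {"fingers": 60, "delta_pos": [0, 0, 3], "turn": [0, 0, 0]}, {"fingers": 60, "delta_pos": [0, 0, 0], "turn": [0, 0, 0]}]}}

```text
time: 6.3
position: [0.433, 0.1859, 0.2259]
tool_rot: [-0.276, 0.961, -0.0, -0.004]
ft_force: [-0.7, -0.3, -2.1]
gripper_width: 0.0514
```

Call:
{"fn": "send_rows", "kwargs": {"motion": [{"fingers": 60, "delta_pos": [0, 0, 0], "turn": [0, 0, 0]}, {"fingers": 60, "delta_pos": [0, 0, 0], "turn": [0, 0, 0]}]}}

```text
time: 6.47
position: [0.4358, 0.1873, 0.2314]
tool_rot: [-0.277, 0.961, -0.0, 0.001]
ft_force: [-0.0, 0.3, 0.3]
gripper_width: 0.0513
```

Run:
```python
from h import *
s=sense();print(s["time"],s["position"],s["gripper_width"])
M=R.from_quat(s["tool_rot"]).as_matrix();print(np.degrees(np.arctan2(M[1,0],M[0,0])),M.round(3), "remaining cm",100*M.T@(np.array([.435,.188,.119])-s["position"]))
im=snapshot("wrist")[:,:,::-1];cv2.imwrite("pics/w5.png",im);cv2.imwrite("pics/w5b.png",cv2.resize(im[150:384,100:412],(800,600),interpolation=cv2.INTER_CUBIC))
```

```text
6.4667 [0.43581458 0.18725698 0.23143079] 0.051313539378100084
-147.80675212944257 [[-0.846 -0.533  0.001]
 [-0.533  0.846 -0.   ]
 [-0.001 -0.001 -1.   ]] remaining cm [ 0.04055073  0.11518321 11.24295608]
```

View pics/w5b.png

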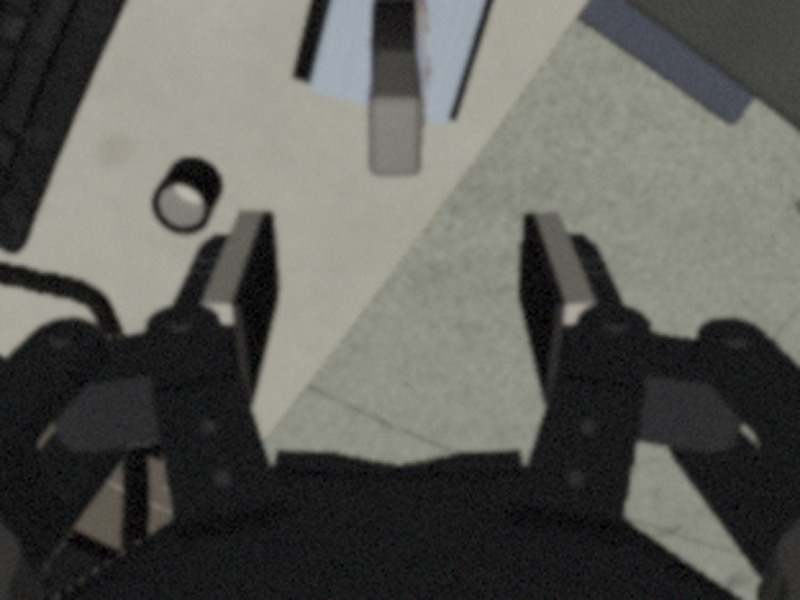

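The grip, with its top face at (395,135), is centred and parallel to the pads. I'll go down and close.

Call:
{"fn": "send_rows", "kwargs": {"motion": [{"fingers": 60, "delta_pos": [0, 0.1, 3.2], "turn": [0, 0, 0]}, {"fingers": 60, "delta_pos": [0, 0, 3], "turn": [0, 0, 0]}, {"fingers": 60, "delta_pos": [0, 0, 3], "turn": [0, 0, 0]}, {"fingers": 60, "delta_pos": [0, 0, 2], "turn": [0, 0, 0]}, {"fingers": 60, "delta_pos": [0, 0, 0], "turn": [0, 0, 0]}, {"fingers": 25, "delta_pos": [0, 0, 0], "turn": [0, 0, 0]}, {"fingers": 25, "delta_pos": [0, 0, 0], "turn": [0, 0, 0]}, {"fingers": 10, "delta_pos": [0, 0, 0], "turn": [0, 0, 0]}]}}

```text
time: 7.18
position: [0.4359, 0.1895, 0.1206]
tool_rot: [-0.278, 0.96, 0.001, 0.002]
ft_force: [-2.9, 0.7, 13.0]
gripper_width: 0.0151
```

Call:
{"fn": "send_rows", "kwargs": {"motion": [{"fingers": 0, "delta_pos": [0, 0, 0], "turn": [0, 0, 0]}, {"fingers": 0, "delta_pos": [0, 0, 0], "turn": [0, 0, 0]}, {"fingers": 0, "delta_pos": [0, 0, 0], "turn": [0, 0, 0]}, {"fingers": 0, "delta_pos": [0, 0, 0], "turn": [0, 0, 0]}]}}

```text
time: 7.52
position: [0.4359, 0.1896, 0.1206]
tool_rot: [-0.279, 0.96, 0.001, 0.002]
ft_force: [0.2, 0.1, 6.0]
gripper_width: 0.0153
```

Call:
{"fn": "send_rows", "kwargs": {"motion": [{"fingers": 0, "delta_pos": [0, 0, -0.8], "turn": [0, 0, 0]}, {"fingers": 0, "delta_pos": [0, 0, -1], "turn": [0, 0, 0]}, {"fingers": 0, "delta_pos": [0, 0, -1.5], "turn": [0, 0, 0]}, {"fingers": 0, "delta_pos": [0, 0, -1.5], "turn": [0, 0, 0]}, {"fingers": 0, "delta_pos": [0, 0, -1.5], "turn": [0, 0, 0]}, {"fingers": 0, "delta_pos": [0, 0, -1.5], "turn": [0, 0, 0]}, {"fingers": 0, "delta_pos": [0, 0, -1.2], "turn": [0, 0, 0]}, {"fingers": 0, "delta_pos": [0, 0, -1], "turn": [0, 0, 0]}]}}

```text
time: 8.18
position: [0.4346, 0.1888, 0.22]
tool_rot: [-0.278, 0.961, 0.0, 0.001]
ft_force: [0.0, 0.3, -2.1]
gripper_width: 0.0152
```

Call:
{"fn": "send_rows", "kwargs": {"motion": [{"fingers": 0, "delta_pos": [0, 0, 0], "turn": [0, 0, 0]}, {"fingers": 0, "delta_pos": [0, 0, 0], "turn": [0, 0, 0]}, {"fingers": 0, "delta_pos": [0, 0, 0], "turn": [0, 0, 0]}]}}

```text
time: 8.43
position: [0.434, 0.1886, 0.2175]
tool_rot: [-0.278, 0.961, 0.0, -0.001]
ft_force: [-0.6, -0.4, -2.2]
gripper_width: 0.0154
```

Run:
```python
from h import *
s=sense();print({k:np.round(v,4).tolist() for k,v in s.items()})
M=R.from_quat(s["tool_rot"]).as_matrix();print(M.round(4))
print(100*M.T@(np.array([.5105,-.072,s["position"][2]])-s["position"]))
a=snapshot("scene")[:,:,::-1];b=snapshot("side")[:,:,::-1];w=snapshot("wrist")[:,:,::-1]
for n,i in zip("abw",(a,b,w)):cv2.imwrite(f"pics/l{n}.png",i)
r=lambda i,x,y:cv2.resize(i[y:y+150,x:x+100],(400,600),interpolation=cv2.INTER_CUBIC)
cv2.imwrite("pics/l.png",np.hstack([r(a,130,80),r(b,225,150)]))
```

```text
{'time': 8.4333, 'joint_pos': [0.7417, 0.1086, -0.108, -0.0007, -1.3555, -0.1777], 'qd': [0.0006, 0.0054, -0.0083, 0.0018, -0.0003, 0.0002], 'joint_efforts': [-0.005, -31.2531, 24.6096, 5.6419, 0.0002, -0.0002], 'position': [0.434, 0.1886, 0.2175], 'tool_rot': [-0.2782, 0.9605, 0.0, -0.0007], 'ft_force': [-0.6009, -0.3558, -2.2262], 'ft_torque': [0.0012, 0.0315, 0.0259], 'gripper_width': 0.0154}
[[-8.452e-01 -5.345e-01 -1.400e-03]
 [-5.345e-01  8.452e-01 -4.000e-04]
 [ 1.400e-03  4.000e-04 -1.000e+00]]
[ 7.45841037e+00 -2.61110192e+01 -6.45313843e-04]
```

View pics/l.png

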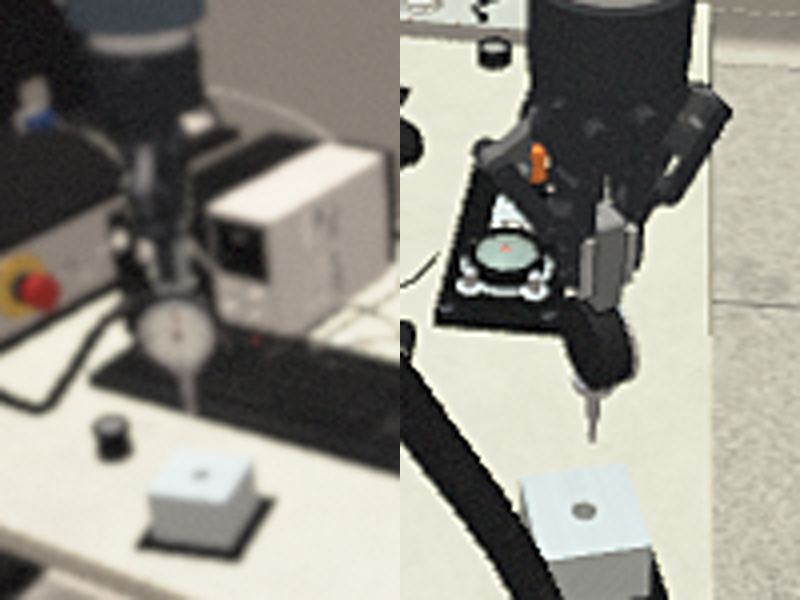

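The gauge is lifted clear and hangs upright. The tip is at (192,412) in the left (scene) half and (593,440) in the right (side) half, and the red ring is at (505,248) in the side half.

```bash
cat >> h.py <<'E'
def red(im,box):
    x0,y0,x1,y1=box; c=im[y0:y1,x0:x1].astype(float); w=c[:,:,2]-np.maximum(c[:,:,1],c[:,:,0]); w=np.where(w>.5*w.max(),w,0)
    v,u=np.mgrid[y0:y1,x0:x1]; return (u*w).sum()/w.sum(),(v*w).sum()/w.sum(),w.max(),(w>0).sum()
E
python3 - <<'E'
from h import *
for f,n,box in(("lb","side",(240,200,265,222)),("la","scene",(252,205,278,228)),("scene0","scene",(252,205,278,228)),("side0","side",(240,200,265,222))):
    u,v,m,k=red(cv2.imread(f"pics/{f}.png"),box);print(f,round(u,1),round(v,1),m,k,atz(n,u,v,.033).round(4))
S=dict(position=[.5098,-.1629,.1810],tool_rot=[3e-4,1,0,-3.7e-4])
u,v,m,k=red(cv2.imread("pics/w2.png"),(240,235,268,262));print(u,v,m,k,atz("wrist",u,v,.033,S))
S=dict(position=[.5097,-.1635,.1872],tool_rot=[.601,.799,0,0])
for dz in(0,.02):
    S["position"][2]-=dz;u,v,m,k=red(cv2.imread("pics/w3.png"),(322,180,348,206));print(u,v,m,k,atz("wrist",u,v,.033,S))
a=ray("scene",178-.4,183-.4);b=ray("side",273.25-.4,260-.4)
print("tip tri",tri(a,b).round(4), "plane z=.105", atz("scene",177.6,182.6,.105),atz("side",272.9,259.6,.105))
E
```

```text
lb 250.8 211.8 70.0 4 [ 0.512  -0.0688  0.033 ]
la 271.5 215.4 10.0 12 [ 0.5145 -0.0937  0.033 ]
scene0 271.5 216.4 13.0 14 [ 0.51  -0.096  0.033]
side0 251.4 211.5 49.0 4 [ 0.5104 -0.0703  0.033 ]
253.79222222222222 248.86777777777777 34.0 35 [ 0.51086131 -0.07242927  0.033     ]
334.62300319488816 193.71458998935037 34.0 36 [ 0.51133106 -0.07258282  0.033     ]
334.62300319488816 193.71458998935037 34.0 36 [ 0.50601621 -0.08019219  0.033     ]
tip tri [0.4342 0.1884 0.1062] plane z=.105 [0.43838071 0.19005184 0.105     ] [0.43253911 0.18899134 0.105     ]
```

Call:
{"fn": "send_rows", "kwargs": {"motion": [{"fingers": 0, "delta_pos": [0.5, -1.8, 0], "turn": [0, 0, 0]}, {"fingers": 0, "delta_pos": [1, -3.5, 0], "turn": [0, 0, 0]}, {"fingers": 0, "delta_pos": [1, -3.5, 0], "turn": [0, 0, 0]}, {"fingers": 0, "delta_pos": [1, -3.5, 0], "turn": [0, 0, 0]}, {"fingers": 0, "delta_pos": [1, -3.5, 0], "turn": [0, 0, 0]}, {"fingers": 0, "delta_pos": [1, -3.5, 0], "turn": [0, 0, 0]}, {"fingers": 0, "delta_pos": [1, -3.5, 0], "turn": [0, 0, 0]}, {"fingers": 0, "delta_pos": [0.6, -2, 0], "turn": [0, 0, 0]}]}}

```text
time: 9.25
position: [0.5072, -0.062, 0.2176]
tool_rot: [-0.277, 0.961, -0.0, -0.001]
ft_force: [-0.0, 0.4, -1.7]
gripper_width: 0.0155
```

Call:
{"fn": "send_rows", "kwargs": {"motion": [{"fingers": 0, "delta_pos": [0.3, -1.3, 0], "turn": [0, 0, 0]}, {"fingers": 0, "delta_pos": [0, 0, 2], "turn": [0, 0, 0]}, {"fingers": 0, "delta_pos": [0, 0, 2], "turn": [0, 0, 0]}, {"fingers": 0, "delta_pos": [0, 0, 1], "turn": [0, 0, 0]}, {"fingers": 0, "delta_pos": [0, 0, 0.5], "turn": [0, 0, 0]}, {"fingers": 0, "delta_pos": [0, 0, 0], "turn": [0, 0, 0]}, {"fingers": 0, "delta_pos": [0, 0, 0], "turn": [0, 0, 0]}, {"fingers": 0, "delta_pos": [0, 0, 0], "turn": [0, 0, 0]}]}}

```text
time: 9.92
position: [0.5122, -0.0713, 0.1645]
tool_rot: [-0.279, 0.96, -0.0, 0.001]
ft_force: [0.1, 0.5, -2.3]
gripper_width: 0.0155
```

Run:
```python
from h import *
s=sense();print({k:np.round(v,4).tolist() for k,v in s.items()})
M=R.from_quat(s["tool_rot"]).as_matrix();print(M.round(4),100*M.T@(np.array([.5112,-.072,s["position"][2]])-s["position"]))
a=snapshot("scene")[:,:,::-1];b=snapshot("side")[:,:,::-1];w=snapshot("wrist")[:,:,::-1]
for n,i in zip("abw",(a,b,w)):cv2.imwrite(f"pics/m{n}.png",i)
print(red(b,(240,200,265,222)))
r=lambda i,x,y,W,H,f:cv2.resize(i[y:y+H,x:x+W],None,fx=f,fy=f,interpolation=cv2.INTER_CUBIC)
A=r(a,225,140,66,100,6);B=r(b,218,150,66,100,6);cv2.imwrite("pics/m.png",np.hstack([A,B]))
```

```text
{'time': 9.9167, 'joint_pos': [0.1653, 0.2199, -0.1101, 0.0005, -1.2388, 0.3992], 'qd': [-0.0009, -0.0033, -0.0006, -0.002, 0.0021, -0.0014], 'joint_efforts': [-0.0364, -35.8931, 23.0846, 5.3211, -0.0121, -0.0001], 'position': [0.5122, -0.0713, 0.1645], 'tool_rot': [-0.2786, 0.9604, -0.0004, 0.001], 'ft_force': [0.1094, 0.4737, -2.3459], 'ft_torque': [0.0221, 0.0195, -0.0211], 'gripper_width': 0.0155}
[[-8.448e-01 -5.351e-01  2.100e-03]
 [-5.351e-01  8.448e-01 -2.000e-04]
 [-1.700e-03 -1.300e-03 -1.000e+00]] [ 0.12663064 -0.00407939 -0.00020777]
(np.float64(250.7521739130435), np.float64(211.8), np.float64(71.0), np.int64(4))
```

View pics/m.png

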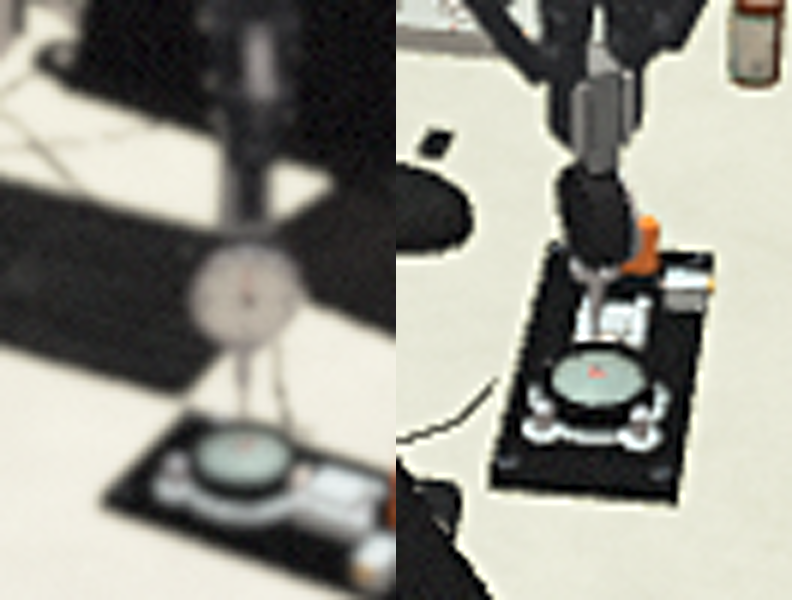

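The tip is at scene (265.7,209.7) and side (251.7,206.3). The ring is at scene (265.8,214.3) and side (251.3,212.0). That puts the tip about 19 mm above the ring.

Run:
```python
from h import *
r=[("scene",265.8,214.3),("side",251.3,212.0)];t=[("scene",265.7,209.7),("side",251.7,206.3)]
for q in r: print("ring",q[0],atz(*q,.033).round(4))
for q in t: print("tip",q[0],atz(*q,.052).round(4))
R_=tri(*[ray(*q) for q in r]);T=tri(*[ray(*q) for q in t]);print(R_,T,T-R_)
```

```text
ring scene [ 0.5114 -0.0762  0.033 ]
ring side [ 0.5104 -0.0681  0.033 ]
tip scene [ 0.5085 -0.077   0.052 ]
tip side [ 0.5095 -0.0708  0.052 ]
[ 0.51234197 -0.07427516  0.02995544] [ 0.51057606 -0.07534494  0.04932175] [-0.00176591 -0.00106978  0.01936631]
```

Call:
{"fn": "send_rows", "kwargs": {"motion": [{"fingers": 0, "delta_pos": [0, 0, 0.7], "turn": [0, 0, 0]}, {"fingers": 0, "delta_pos": [0, 0, 0.6], "turn": [0, 0, 0]}, {"fingers": 0, "delta_pos": [0, 0, 0.2], "turn": [0, 0, 0]}, {"fingers": 0, "delta_pos": [0, 0, 0], "turn": [0, 0, 0]}, {"fingers": 0, "delta_pos": [0, 0, 0], "turn": [0, 0, 0]}]}}

```text
time: 10.48
position: [0.5113, -0.0715, 0.148]
tool_rot: [-0.278, 0.96, -0.0, -0.0]
ft_force: [-0.1, 0.4, -1.6]
gripper_width: 0.0152
```

Call:
{"fn": "send_rows", "kwargs": {"motion": [{"fingers": 0, "delta_pos": [0, 0, 0.1], "turn": [0, 0, 0]}, {"fingers": 0, "delta_pos": [0, 0, 0.1], "turn": [0, 0, 0]}, {"fingers": 0, "delta_pos": [0, 0, 0.1], "turn": [0, 0, 0]}, {"fingers": 0, "delta_pos": [0, 0, 0.1], "turn": [0, 0, 0]}, {"fingers": 0, "delta_pos": [0, 0, 0.1], "turn": [0, 0, 0]}, {"fingers": 0, "delta_pos": [0, 0, 0], "turn": [0, 0, 0]}, {"fingers": 0, "delta_pos": [0, 0, 0], "turn": [0, 0, 0]}]}}

```text
time: 11.07
position: [0.5116, -0.0715, 0.1435]
tool_rot: [-0.278, 0.96, -0.0, 0.0]
ft_force: [-0.3, -0.1, 0.5]
gripper_width: 0.0154
```

Call:
{"fn": "send_rows", "kwargs": {"motion": [{"fingers": 0, "delta_pos": [0, 0, 0.1], "turn": [0, 0, 0]}, {"fingers": 0, "delta_pos": [0, 0, 0.1], "turn": [0, 0, 0]}, {"fingers": 0, "delta_pos": [0, 0, 0.05], "turn": [0, 0, 0]}, {"fingers": 0, "delta_pos": [0, 0, 0], "turn": [0, 0, 0]}, {"fingers": 0, "delta_pos": [0, 0, 0], "turn": [0, 0, 0]}, {"fingers": 0, "delta_pos": [0, 0, 0], "turn": [0, 0, 0]}]}}

```text
time: 11.57
position: [0.5116, -0.0715, 0.1409]
tool_rot: [-0.278, 0.96, -0.0, 0.0]
ft_force: [0.1, -0.3, 0.9]
gripper_width: 0.0155
```

Run:
```python
from h import *
F=[];A=0;B=0;W=0
for i in range(8):
    A=A+snapshot("scene")[:,:,::-1].astype(float)/8;B=B+snapshot("side")[:,:,::-1].astype(float)/8;s=sense();F.append(s["ft_force"])
w=snapshot("wrist")[:,:,::-1];cv2.imwrite("pics/nw.png",w)
print(s["time"],s["position"],np.mean(F,0),np.std(F,0),s["gripper_width"],R.from_quat(s["tool_rot"]).as_matrix()[2])
cv2.imwrite("pics/na.png",A);cv2.imwrite("pics/nb.png",B)
r=lambda i,x,y,W,H,f:cv2.resize(i[y:y+H,x:x+W],None,fx=f,fy=f,interpolation=cv2.INTER_CUBIC)
cv2.imwrite("pics/n.png",np.hstack([r(A,240,165,50,75,8),r(B,228,170,50,75,8)]))
```

```text
12.3667 [ 0.51152896 -0.07144942  0.14080609] [ 0.01595607 -0.03585834  0.23534715] [0.46101569 0.43527222 0.30123353] 0.015071238942474799 [-8.66666036e-05 -6.47360093e-05 -9.99999994e-01][ WARN:0@12.345] global loadsave.cpp:1063 imwrite_ Unsupported depth image for selected encoder is fallbacked to CV_8U.
```

The viewer's picture limit is reached, so I'll check the needle and tip numerically from the saved averaged frames.

Run:
```python
from h import *
for f,b in(("ma",(254,180,278,200)),("na",(254,186,278,209))):
    im=cv2.imread(f"pics/{f}.png").astype(int);x0,y0,x1,y1=b;c=im[y0:y1,x0:x1];print(f,"red in dial",red(im,b));
    g=c.sum(2)/3
    m=(g>110).astype(np.uint8);mm=cv2.moments(m,True);print("dial centre",mm["m10"]/mm["m00"]+x0,mm["m01"]/mm["m00"]+y0)
c=cv2.imread("pics/na.png").astype(int)[206:220,256:276];print("scene R-max(G,B)\n",c[:,:,2]-np.maximum(c[:,:,0],c[:,:,1]));print(c.sum(2)//3)
c=cv2.imread("pics/nb.png").astype(int)[202:216,242:262];print("side R-G\n",c[:,:,2]-c[:,:,1]);print(c.sum(2)//3)
```

```text
ma red in dial (np.float64(265.82105263157894), np.float64(187.57543859649124), np.float64(20.0), np.int64(20))
dial centre 267.3022508038585 190.7331189710611
na red in dial (np.float64(262.5409836065574), np.float64(199.36885245901638), np.float64(22.0), np.int64(15))
dial centre 267.077694235589 199.18546365914787
scene R-max(G,B)
 [[  3   4   2   3   3   3   4   6   7   7   7   6   4   3   3   5   4   2
    2   3]
 [  3   4   4   3   3   2   3   4   6   8   6   4   3   3   3   4   5   3
    3   2]
 [  2   3   3   4   3   2   3   4   5   6   7   4   3   3   3   4   4   5
    3   2]
 [  3   2   1   2   1   1   2   3   5   6   6   5   3   4   3   6   4   4
    4   3]
 [ -1  -1   1   1   1  -1   0   2   5   7   6   4   2   3   4   4   4   4
    5   3]
 [ -1  -1   0  -2  -1  -2  -3  -1   2   4   2  -1  -2  -1   1   3   3   4
    5   5]
 [  0  -2  -2  -4  -5  -6  -7  -6  -2   3   4   0  -5  -6  -6  -2   0   3
    4   5]
 [  1  -3  -5  -7  -8  -9 -11  -8   0   9   8   2  -7 -10  -9  -7  -3   2
    2   3]
 [ -2  -3  -7  -9 -12 -13 -12  -9   1  11   7  -2 -11 -12 -12 -10  -8  -2
    2   3
[... 3310 characters left out ...]
 163  78
   16  24]
 [ 26  28  21  22  14  31  29  58 113 123 104  73  54  24   2  30  66  40
   23  27]
 [ 29  41  24  31  68 104 108 168 154 124 163 176 148  98  58  28  16  21
   26  29]
 [ 49  76  47  99 170 184 181 183 151 119 164 174 172 175 148 100  46  22
   28  26]
 [ 25  14  88 170 181 183 185 195 158 122 177 188 183 175 170 174 103  33
   23  26]
 [ 22   6 132 182 192 192 191 194 154 147 171 186 186 182 180 176 128  54
   16  19]
 [ 23   6 169 197 193 189 192 194 196 193 191 186 183 181 181 185 177  92
   21  60]
 [ 50   5 126 186 196 194 195 201 199 195 190 184 183 181 184 184 148  77
   37 140]
 [ 73   7  41 128 181 201 205 209 207 200 194 189 186 188 182 149  67  10
    0 143]]
```

Run:
```python
from h import *
for f,y in(("ma",180),("na",187)):
    c=cv2.imread(f"pics/{f}.png").astype(int)[y:y+20,256:277];print(f,y);print(c[:,:,2]-np.maximum(c[:,:,0],c[:,:,1]));print(c.sum(2)//3)
c=cv2.imread("pics/ma.png").astype(int)[208:221,256:277];print(c[:,:,2]-np.maximum(c[:,:,0],c[:,:,1]))
```

```text
ma 180
[[-1 -1  0  0 -1  1  2  3  2  1  1  1  1  2  1  2  2  4  1  0  2]
 [ 0  1 -3  4  4  4  2  3  1  3  0  2  2  0  2  2  0  3  6  1 -1]
 [-1 -2  1  2  5  5  4  4  5  4  4  3  4  5  5  2  3  2  3  1  2]
 [ 2  0  3  8  6  6  5  6  5  8  7  7  6  6  3  5  6  4  3  1  3]
 [ 1  2  5  7  7  8  7  7  6 11 10 10  8  7  7  7  5  6  5  5  2]
 [ 2  5  7  6  7  8  6  6  9 16 16 11  9  6  7  6 10  8  6  6  1]
 [ 1  6  7  8  6  7  7  8 10 16 20 13 10  9  9  8  7  7  4  3  3]
 [ 3  6  7  8  9  5  8  9 11 17 19 14  9  9  9  8 10  7  5  9  2]
 [ 3  6  8  7  8  8  8  9 10 18 18 11 10  8  8 10  8  7  8  5  3]
 [ 2  8  7  8  8  7  7  9  9 12 16  9  9 11  9  8  9  8  6  6  3]
 [ 4  8  7  8  9  7  7  8  8  9 12 10  7  9  9  9  7  7  6  6  4]
 [ 4  6  7  8  7  7  8 10 10  9  9  8  9  9  8  7  8  8  5  7  5]
 [ 3  6  7  8  9  8  9  9  8  7  8  7  8  9  7 10  7  7  5  3  3]
 [ 4  4  7 10  8 10  9  9  9  9  9 12  9  9  8  8  8  7  3  2  3]
 [ 1  5  6  7  9  9  8  9  8 10  7 10  9  9  8  9  6  5  2  3  2]
 [ 1  2  3  6  7  7  7  9  9  8  7  9  9  8  7  8  4  4  3  2  2]
 [-1  2  4  2  5  5 10 11  7  8  7  8
[... 5575 characters left out ...]
5  -9  -8 -11 -10  -9  -2   3   8   1  -6 -10  -8  -6  -3   2
    3   4   4]
 [ -1  -2  -7 -11 -11 -15 -12  -9  -1   7   8  -3 -11 -12 -12 -10  -8  -3
    3   3   2]
 [ -3  -5  -9 -12 -15 -15 -14 -13  -5  -2  -4 -13 -13 -14 -14 -14 -11  -5
   -2   1   0]
 [ -3  -2 -10 -12 -15 -17 -17 -14 -14 -13 -13 -17 -18 -17 -16 -15 -12  -6
   -5  -1  -2]
 [ -3  -5  -8 -14 -15 -16 -17 -16 -16 -16 -16 -16 -15 -16 -16 -13  -9  -3
    3   2   0]
 [  3   0  -4  -9 -13 -14 -14 -15 -18 -16 -15 -16 -16 -15 -13 -10  -4   3
    7   7   5]
 [  3  -1  -2  -5  -7 -10 -11 -12 -12 -13 -13 -13 -12 -10 -10  -6  -1   6
   11   9   5]
 [ -2  -4  -3  -4  -4  -5  -6  -8  -6  -7  -8  -8  -7  -7  -5  -2   1   7
    6   8   1]]
```

The needle points to about 7:30, so the plunger is in about 6.3 mm. Stem and ring line up to within about 1.5 mm. I'll back off slightly to centre the plunger.

Call:
{"fn": "send_rows", "kwargs": {"motion": [{"fingers": 0, "delta_pos": [0, 0, -0.06], "turn": [0, 0, 0]}, {"fingers": 0, "delta_pos": [0, 0, -0.06], "turn": [0, 0, 0]}, {"fingers": 0, "delta_pos": [0, 0, 0], "turn": [0, 0, 0]}, {"fingers": 0, "delta_pos": [0, 0, 0], "turn": [0, 0, 0]}, {"fingers": 0, "delta_pos": [0, 0, 0], "turn": [0, 0, 0]}]}}

```text
time: 12.83
position: [0.5115, -0.0714, 0.142]
tool_rot: [-0.278, 0.96, 0.0, -0.0]
ft_force: [1.0, -1.4, -0.9]
gripper_width: 0.0154
```

Run:
```python
from h import *
F=[];A=0
for i in range(12):
    A=A+snapshot("scene")[:,:,::-1].astype(float)/12;s=sense();F.append(s["ft_force"])
print(s["time"],s["position"],np.mean(F,0),s["gripper_width"],np.abs(s["qd"]).max())
c=A[190:206,257:275];print((c[:,:,2]-np.maximum(c[:,:,0],c[:,:,1])).round().astype(int));print((c.sum(2)/3).astype(int))
```

```text
13.4333 [ 0.5115     -0.07142951  0.14200467] [ 0.33671397 -0.52283407  0.20114755] 0.015228400728929229 0.002030066566095228
[[ 3  4  6  7  8  8  7  7  6  7  6  7  6  6  6  5  4  3]
 [ 4  6  8  9  8  8  8  8  7  7  8  8  8  7  7  7  5  6]
 [ 4  7  8  8  8  8  8  8  8  8  8  8  8  8  8  7  6  5]
 [ 6  8  8  7  8  8  8  8  8  8  8  8  8  8  8  8  7  6]
 [ 6  8  8  9  8  9  9  9  8  8  8  9  8  8  7  8  7  7]
 [ 6  8  8  9 10 12 15 15 11  8  9  9  8  8  8  8  8  7]
 [ 6  8 11 14 16 21 25 24 16  9  8  8  8  8  8  8  7  7]
 [ 7  9 15 20 24 25 27 22 14  9  7  8  8  8  8  8  8  6]
 [ 7 10 14 18 19 19 17 13 10  8  8  8  9  8  8  8  7  7]
 [ 6  9 10 12 12 12 11  9  8  8  8  8  8  9  8  8  7  4]
 [ 5  6  8  8  9  9  8  9  8  8  8  8  8  9  7  7  7  4]
 [ 4  5  6  7  7  7  8  8  8  8  8  8  8  8  7  7  4  3]
 [ 2  3  6  6  6  8  8  7  8  7  8  8  8  7  7  4  3  3]
 [ 3  4  4  5  6  7  8  9  9  8  8  8  7  5  6  3  3  3]
 [ 3  4  3  3  5  6  7  8  8  9  7  7  6  5  4  5  3  3]
 [ 4  3  3  3  3  6  7  7  8  7  6  4  4  5  5  5  3  3]]
[[ 41  65  98 125 141 149 153 157 159 158 161 158 151 142 128
[... 439 characters left out ...]
176 174 169 160 161 187]
 [113 137 151 155 159 161 160 153 142 146 164 174 177 175 169 162 165 188]
 [114 143 157 160 163 165 166 164 159 162 171 176 178 175 170 165 172 198]
 [103 137 156 164 168 171 172 173 172 173 176 178 178 176 171 170 185 211]
 [ 86 120 144 158 166 170 174 175 173 173 175 175 175 174 174 181 204 223]
 [ 66 102 133 152 158 163 170 171 166 164 167 170 172 171 177 199 220 230]
 [ 68 111 153 171 165 158 161 164 158 155 158 163 170 171 184 213 229 233]
 [ 97 151 194 205 187 161 148 148 145 145 151 164 179 179 185 215 231 235]
 [141 190 219 223 209 176 150 138 135 142 160 183 199 189 176 205 228 234]
 [185 216 230 230 223 204 174 148 138 155 185 212 218 202 174 192 225 234]]
```

Backing off took the needle from about 7:30 to about 9 o'clock, so it runs anticlockwise and the plunger is only about 2.5 mm in. I'll press 2.5 mm deeper and check.

Call:
{"fn": "send_rows", "kwargs": {"motion": [{"fingers": 0, "delta_pos": [0, 0, 0.08], "turn": [0, 0, 0]}, {"fingers": 0, "delta_pos": [0, 0, 0.08], "turn": [0, 0, 0]}, {"fingers": 0, "delta_pos": [0, 0, 0.08], "turn": [0, 0, 0]}, {"fingers": 0, "delta_pos": [0, 0, 0], "turn": [0, 0, 0]}, {"fingers": 0, "delta_pos": [0, 0, 0], "turn": [0, 0, 0]}, {"fingers": 0, "delta_pos": [0, 0, 0], "turn": [0, 0, 0]}]}}

```text
time: 13.93
position: [0.5115, -0.0715, 0.1396]
tool_rot: [-0.278, 0.961, -0.0, 0.0]
ft_force: [0.4, -1.3, 0.5]
gripper_width: 0.015
```

Run:
```python
from h import *
F=[];A=0;B=0
for i in range(12):
    A=A+snapshot("scene")[:,:,::-1].astype(float)/12;B=B+snapshot("side")[:,:,::-1].astype(float)/12;s=sense();F.append(s["ft_force"])
print(s["time"],s["position"],np.mean(F,0),s["gripper_width"],np.abs(s["qd"]).max())
c=A[190:206,257:275];print((c[:,:,2]-np.maximum(c[:,:,0],c[:,:,1])).round().astype(int));print((c.sum(2)/3).astype(int))
c=A[206:218,258:272];print((c[:,:,2]-np.maximum(c[:,:,0],c[:,:,1])).round().astype(int))
c=B[206:216,246:257];print((c[:,:,2]-c[:,:,1]).round().astype(int));print((c.sum(2)/3).astype(int))
```

```text
15.1333 [ 0.51147461 -0.07143041  0.13957827] [ 0.53556826 -0.55460819  0.59824999] 0.015112011467364071 0.002151388428166744
[[ 1  3  6  5  7  6  5  4  5  6  5  5  5  4  5  4  4  4]
 [ 2  5  7  7  7  7  6  6  6  7  7  7  7  7  7  6  5  5]
 [ 4  7  8  9  9  8  8  8  7  8  8  8  8  8  7  7  6  5]
 [ 5  8  8  8  8  8  8  7  8  9  8  8  8  8  8  8  7  5]
 [ 6  8  8  8  8  8  8  8  7  8  9  8  8  8  8  8  7  6]
 [ 7  8  8  8  8  9  8  8  8  8  8  8  8  8  8  8  8  7]
 [ 6  7  8  8  8  8  9  8  8  8  8  9  8  8  8  8  8  6]
 [ 6  7  7  8  8  9  8  9  9  9  9  9  9  8  8  8  8  7]
 [ 6  7  7  8  8  8  9 11 14 14 11  8  9  9  8  8  7  7]
 [ 6  7  7  8  8  9 10 14 20 18 12  8  8  8  8  8  6  6]
 [ 5  8  7  8  9  8 11 17 22 20 12  9  8  8  8  7  6  3]
 [ 4  6  7  8  8  9 12 17 21 16 11  9  8  8  8  7  5  3]
 [ 3  5  6  7  8  8 11 15 18 13  9  8  8  8  7  6  3  2]
 [ 3  4  5  6  7  8 10 12 12 10  8  8  7  6  6  4  4  3]
 [ 4  4  3  3  6  7  8  9  8  8  7  7  6  5  5  5  3  3]
 [ 4  3  3  3  4  6  6  8  7  7  7  7  6  5  4  5  3  3]]
[[ 36  50  72  95 117 137 151 155 151 149 151 150 140 127 115
[... 2090 characters left out ...]
-19 -19 -26  -2  22   4 -19 -22 -18 -16]
 [-24 -23 -23 -28  57  83  53  -9 -24 -23 -21]
 [-22 -21 -22 -24 -30 -31 -30 -26 -23 -20 -22]
 [-23 -22 -22 -23 -24 -22 -23 -22 -21 -22 -22]
 [-22 -23 -23 -21 -23 -22 -22 -20 -20 -22 -22]]
[[ 17 104 254 252 154 116 141 251 201 134 209]
 [ 20  35   5   0  97 123  87  18  24  26 103]
 [ 14  30  29  58 114 124 101  72  55  25   2]
 [ 67 104 108 168 154 124 150 172 148  98  58]
 [171 183 180 182 150 117 165 174 173 173 148]
 [180 184 185 195 158 121 176 189 183 175 171]
 [192 190 190 194 152 147 172 186 184 182 180]
 [193 190 191 195 195 193 190 186 184 181 181]
 [195 193 195 200 199 195 189 185 182 181 184]
 [182 201 205 209 207 201 194 189 186 188 183]]
```

The needle now points straight down (six o'clock) and the tip and ring coincide in both views. I'm handing in.

```bash
python3 -c "
from station import *
print(close_job()); s=sense(); print(s['time'],s['position'],s['ft_force'],s['gripper_width'])"
```

```text
the job is handed in; nothing more can be done
None
the job is handed in; nothing more can be done
```

I turned the knob clockwise to about 1.28 rad and it stayed there after I let go. I then lifted the gauge by its grip, held it upright over the lens and pressed the plunger about half way in. I handed the job in at about 15 s of the 48 s, still holding the gauge. No verdict was reported.

**Last checks:**
- **Plunger:** the needle points to six o'clock, and the wrist force is about 2.6 N above the unloaded reading, close to the 2.25 N expected half way in.
- **Position:** the side camera shows the stem and the red ring on the same pixel column. The scene camera suggests the tip is about 1 to 1.5 mm off the ring's centre, mostly in y.
- **Upright:** at an earlier check in contact with the lens, before the last small up-and-down moves, the tool was within 0.001 rad of vertical. The gauge's own tilt in the fingers was judged only by eye from the pictures.
- **Bystanders:** the arm went nowhere near the loupe, spare lens or dropper bottle, but I made no final image check of them.

**Disagreements:**
- **Needle:** I first read it as clockwise and backed off 1.2 mm, to about 2.5 mm in. It then proved to run anticlockwise, so I pressed 2.4 mm deeper.
- **Pictures:** the viewer's 12-picture limit ran out before the end, so the last needle and tip checks used printed pixel values, not a picture.

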